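# Reverse the ratchet and free the tin from its clamp

### The job

Free the tin from the ratchet clamp. First flip the red direction lever over to the loosening side (the robot's right), then work the ratchet handle to and fro until the blue jaw has backed off the tin by at least 15 mm, never tightening it hard onto the tin. Then lift the tin out and stand it upright on a free part of the wooden board, and leave everything else where it is.

Things in the scene. Friction and masses are not known exactly. Their poses are not given: they have to be found in the camera images.
- clamp: Ratchet tin clamp fixed to the worktop: grey base plate 12 mm thick (x -55 to +55, y -60 to +225 mm), blue gear housing, steel ratchet head, two upright blue jaws 64 mm wide with the tin between. Origin on the worktop, under the vertical ratchet axis; z up. Tin and jaws lie along +y (robot's left); the fixed jaw's face is at y = +170 mm, 74 mm high. The handle points to -x (to the robot) at 0
- handle (a joint): Ratchet handle on the vertical ratchet axis, stops at -0.8 and +0.8 rad; 0 points along the clamp's -x, positive is counter-clockwise from above (knob to the robot's right). Flat steel arm 22 mm wide, top 78 mm above the worktop, black knob at its end. It stays where it is left; about 2 N at the knob swings it idle, about 5 N when it drives the jaw
- knob (a point): Point on the upright round black knob of the handle, 150 mm from the ratchet axis: 22 mm diameter, from 78 to 125 mm above the worktop; the point is on its axis, 102 mm high
- lever (a joint): Red direction lever on top of the handle; 0 is in line with the handle, stops at -0.45 and +0.45 rad, positive is counter-clockwise from above (tab to the right). Below -0.25, as at the start: only clockwise handle swings (knob to the left) drive, and tighten. Above +0.25: only counter-clockwise swings (knob to the right) drive, and loosen; the other way clicks back idle. It stays where put
- lever_tab (a point): Point in the upright red tab near the lever's free end, 50 mm from the lever's pin: tab 12 mm along the lever, 8 mm thick across it, top 115 mm above the worktop; the point is 101 mm high. The lever's flat bar below is 10 mm wide, top at 86 mm. About 1.5 N sideways at the tab flips it, which does not move the handle
- jaw (a joint): Moving blue jaw, metres it has backed off from the closed position towards the ratchet (along the clamp's -y): 0 at the start, at most 0.0245. It moves 14 mm per radian that the handle drives; 0.1 to 0.6 rad of each stroke is lost before the teeth catch, so several strokes may be needed. It keeps its place between strokes
- tin: Small closed food tin, white, green and red with a metal top, 57 mm diameter, 72 mm tall, 0.18 kg, standing on the clamp's base plate (12 mm above the worktop) between the jaws, about 140 mm along the clamp's +y. Origin: centre of its underside, z up along its axis. Its sides facing the clamp's -x and +x are free for the fingers
- board: Wooden chopping board lying fixed on the worktop to the left, 250 mm along its x, 360 mm along its y, 21 mm thick. Origin: centre of its underside. The half towards its -y (nearer the clamp) is free
- honey_jar: Bystander: jar with a red lid, 65 mm diameter, 100 mm tall, on the +y half of the board. Origin: centre of its underside
- mushroom: Bystander: pale mushroom, 81 x 88 x 44 mm, on the +y half of the board. Origin: centre of its underside
- lemon: Bystander: yellow lemon, 78 x 60 x 58 mm, on the worktop between clamp and board, near the front edge. Origin: its underside
- reamer: Bystander: wooden citrus reamer, 48 x 123 x 47 mm, lying on the worktop at the right, near the front edge. Origin: its underside
- jaw_face (a point): Middle of the moving jaw's face that looks at the tin, 60 mm above the worktop, at clamp y = +110 mm when closed. The jaw is 92 mm high; its steel lip on top, 46 mm wide, overhangs the tin's rim by 8 mm, 2 mm above it, so the tin cannot be lifted while the jaw is closed
- lever_pin (a point): Top of the vertical pin the red lever turns on, on the handle's centre line, 52 mm from the ratchet axis, 87 mm above the worktop; from it the lever points outward along the handle, towards the knob

How it is judged:
By the outcome, as a careful person would: the job done as asked, in the order asked, and still so for the second after the job is handed in, with the robot touching nothing.
It also fails if it takes over 72 s, if anything falls off the work surface, if the arm or the gripper's body presses on something with over 40 N, if the wrist force passes 120 N, or if a joint passes its speed limit or range.

### The arm

A 7-joint arm with a two-finger parallel gripper is mounted at the origin on a cart in front of the work surface, level with it; the furniture and walls round the work are solid. World frame = base frame: x ahead of the robot, y to its left, z up, the work surface at z = 0. Lengths are in m, angles in rad, forces in N, time in s.
With the tool pointing down it reaches from about 0.35 to 0.9 m from the base axis. Payload 8.1 kg.
Tool frame: the origin (TCP) lies between the finger pads; the fingertips stand 11 mm ahead of it and the grasp point (between the pads) lies 8 mm behind it; z points along the fingers, y is the line along which they close (so a half turn about z gives the same grasp; the last joint's range is limited). The gripper opens to 92 mm and grips with 3 to 60 N. Pads are 19 mm wide; open, the fingers measure 130 mm over their backs; the gripper's body (75 mm by 190 mm) begins 47 mm behind the grasp point.
Start: joints at [1.14, 0.434, 0.025, 1.573, -0.012, 1.134, -0.075], TCP at [0.201, -0.592, 0.238] pointing down, gripper open.
Joint ranges: [-2.62, 2.62], [-0.44, 2.09], [-1.27, 1.32], [0.08, 2.57], [-1.32, 4.46], [0.12, 2], [-2.74, 2.74]. Speed limits (rad/s): [2.22, 2.22, 3.01, 3.01, 3.14, 3.14, 3.14].

### API

Orientations are given as a rotation vector (axis times angle).
In Python, from cell import observe, get_image, camera_params, sign_off gives the robot as it stands.
- The arm moves only by the shell command python3 -m pendant 'ROWS' [FORCE]. ROWS is JSON, one flat list of numbers, 7 for each row, row after row: the shift along the tool's x, y, z in m, then the turn, a rotation vector about the tool's x, y, z in rad, then the finger opening in m, from 0 to 0.0918. In form: [dx, dy, dz, rx, ry, rz, jaw, dx, dy, dz, rx, ry, rz, jaw, ...]. A call has 1 to 10 rows; each row shifts and turns the commanded pose from where the row before left it, along the tool's axes as they then stand; what a row does not reach is not made up. A row lasts 1/8 s, in which the tool goes at most 62.5 mm and 10.7 degrees, less where a joint would pass 70% of its speed; a pose out of reach is approached as far as the arm can. A call is refused whole if a number of a shift passes 0.0625 or a number of a turn 0.188, either way. A call with a gripper value outside its range is refused whole. The fingers move at their own pace and stop on an object; FORCE is the grip in N (left out, the last holds). Time passes only in rows, so rows that do not move let the fingers close. It gives the time, the measured TCP pose, the force, the opening and the grip force at its end, in the units of the state.
- observe(): the state, without advancing time (a new reading comes with each control period).
- get_image(name): name is "scene" or "side" or "wrist"; returns the picture (480x640x3 uint8, red, green, blue); there is no depth.
- camera_params(name): a dict with "intrinsics" (3x3 intrinsics, pixels), "dist" ([k1, k2, p1, p2, k3] as OpenCV has them; the pictures are not rectified), "eye" and "rotation" of the camera in the world; the wrist camera has in their place "T_tool_cam" (4x4, takes a point from camera to tool coordinates, whose origin is the TCP and whose axes are the flange's). Camera axes: x right, y down, z forward; pixel columns grow to the right and rows downward; lengths in m; the calibration is good to about 2 mm. A picture is of the moment at which its call begins: read the wrist's pose just before it. camera_params takes no time and is no camera call.
- sign_off(): hands the job in; it is judged then, once.
The state is a dict: "clock": time; "joints": joint angles; "dq": joint speeds; "joint_efforts": joint torques, N m; "position": TCP position; "ee_rot": TCP orientation; "force": force on the tool from outside, world axes, zero at the start; "ft_torque": the same for the moment, N m; "width": opening from 0.0 (shut) to 1.0 (fully open); "gripper_force": force on a finger pad.
Only numpy, scipy, OpenCV 4.12 (cv2) and the standard library are available. Lean on these libraries where they do the work, as an engineer would, in place of code of your own. Each camera call takes 0.05 s, during which the arm holds its last target. There are 200 camera calls.

## Working session

There is one attempt and no reset: what is moved stays moved. The work goes in short steps, Python scripts to look and compute and a shell command to move; the robot and the scene stay as the last step left them, time stands still between calls to the robot, and variables do not carry over. Pictures are saved under pics/ and viewed, at most 10 in all, crops included, and the job is handed in when it is done.

```bash
mkdir -p pics; ls; python3 - <<'E'
from cell import *
import cv2
for n in ("scene","side"):
    cv2.imwrite(f"pics/{n}0.png",get_image(n)[:,:,::-1]); p=camera_params(n); print(n,p)
o=observe();print(o)
E
```

```text
pics
scene {'intrinsics': array([[447.12151447,   0.        , 323.12019922],
       [  0.        , 447.12151447, 232.48611334],
       [  0.        ,   0.        ,   1.        ]]), 'dist': array([-0.10947496,  0.        ,  0.        ,  0.        ,  0.        ]), 'eye': array([-0.48282722, -0.49675874,  1.11733381]), 'rotation': array([-2.02071037,  1.25491735, -0.54234993])}
side {'intrinsics': array([[571.31536003,   0.        , 310.84510259],
       [  0.        , 571.31536003, 238.11981453],
       [  0.        ,   0.        ,   1.        ]]), 'dist': array([-0.00200053,  0.        ,  0.        ,  0.        ,  0.        ]), 'eye': array([-0.42044823, -0.09829198,  1.44977856]), 'rotation': array([-1.96766815,  1.76794178, -0.5497359 ])}
{'clock': 0.1, 'joints': array([ 1.14038938,  0.43517043,  0.02497414,  1.5740131 , -0.01156209,
        1.13401467, -0.07511552]), 'dq': array([-0.00037392, -0.00171171, -0.00043259, -0.00390627,  0.00109547,
       -0.00015091,  0.00108693]), 'joint_efforts': array([ 3.40988983e-03, -6.69119525e+01,  9.88548808e-01, -3.15139389e+01,
       -6.04327954e-02,  3.74220824e-02,  3.58284922e-05]), 'position': array([ 0.20102197, -0.59131089,  0.23701012]), 'ee_rot': array([-3.09812002e+00, -5.12278693e-01,  6.31096692e-04]), 'force': array([0.06459844, 0.08247052, 0.13397701]), 'ft_torque': array([ 0.00255953, -0.03194562, -0.00128301]), 'gripper_force': 0.0, 'width': 1.0007973128286154}
```

View pics/scene0.png

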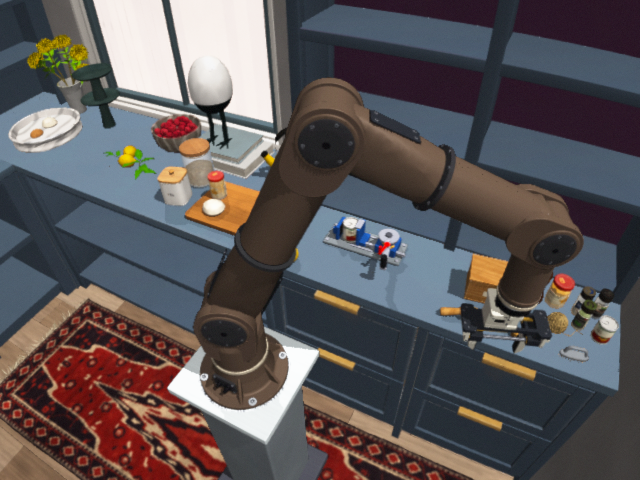

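View pics/side0.png

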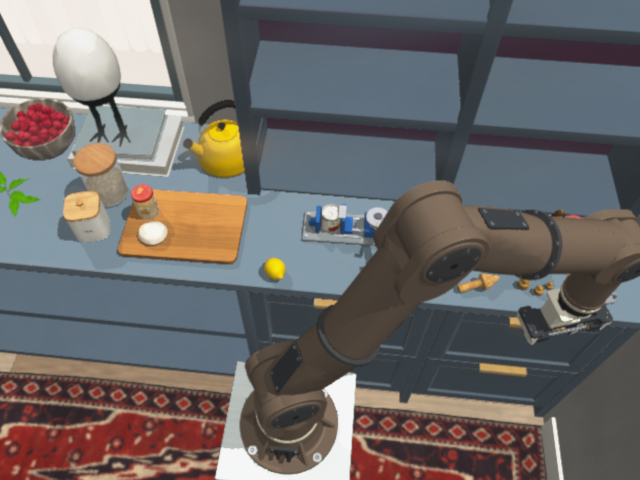

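Both cameras show the clamp: around pixel (370,240) in the scene view and (345,225) in the side view. The board is at (185,225) in the side view. I'll enlarge those areas.

```bash
cat > h.py <<'E'
import numpy as np, cv2
from cell import *
from scipy.spatial.transform import Rotation as R
def cam(n, obs=None):
    p=camera_params(n)
    if n=="wrist":
        T=p["T_tool_cam"]; Rt=R.from_rotvec(obs["ee_rot"]).as_matrix()
        return p["intrinsics"],p["dist"],Rt@T[:3,3]+obs["position"],Rt@T[:3,:3]
    r=np.array(p["rotation"]); r=R.from_rotvec(r).as_matrix() if r.shape==(3,) else r
    return p["intrinsics"],p["dist"],np.array(p["eye"]),r
def ray(c,uv):
    q=cv2.undistortPoints(np.array([[uv]],float),c[0],c[1])[0,0]
    return c[3]@np.array([*q,1.])
def onz(c,uv,z):
    d=ray(c,uv); return c[2]+d*(z-c[2][2])/d[2]
def proj(c,X):
    rv,_=cv2.Rodrigues(c[3].T); return cv2.projectPoints(np.atleast_2d(X).astype(float),rv,-c[3].T@c[2],c[0],c[1])[0][:,0]
E
python3 - <<'E'
from h import *
a=cv2.imread("pics/scene0.png")[205:275,315:415]; b=cv2.imread("pics/side0.png")[190:260,290:390]
f=lambda i:cv2.resize(i,None,fx=4,fy=4,interpolation=cv2.INTER_CUBIC)
b2=cv2.imread("pics/side0.png")[170:290,100:300]
cv2.imwrite("pics/c1.png",np.vstack([np.hstack([f(a),f(b)]),cv2.resize(b2,(500,300)).repeat(1,0) if 0 else cv2.copyMakeBorder(cv2.resize(b2,(500,300)),0,0,0,300,0)]))
for n,uvs in (("side",[(124,259),(233,262),(246,196),(304,240),(308,214)]),("scene",[(324,242),(403,263)])):
    c=cam(n)
    for u in uvs: print(n,u,onz(c,u,0.021 if u[0]<250 else .012).round(3))
print(camera_params("wrist")["T_tool_cam"].round(3))
E
```

```text
side (124, 259) [0.416 0.54  0.021]
side (233, 262) [0.44  0.218 0.021]
side (246, 196) [0.689 0.222 0.021]
side (304, 240) [0.547 0.02  0.012]
side (308, 214) [0.646 0.019 0.012]
scene (324, 242) [0.547 0.022 0.012]
scene (403, 263) [ 0.572 -0.266  0.012]
[[ 0.001 -0.965 -0.262  0.071]
 [ 1.     0.001  0.     0.001]
 [ 0.    -0.262  0.965 -0.147]
 [ 0.     0.     0.     1.   ]]
```

View pics/c1.png

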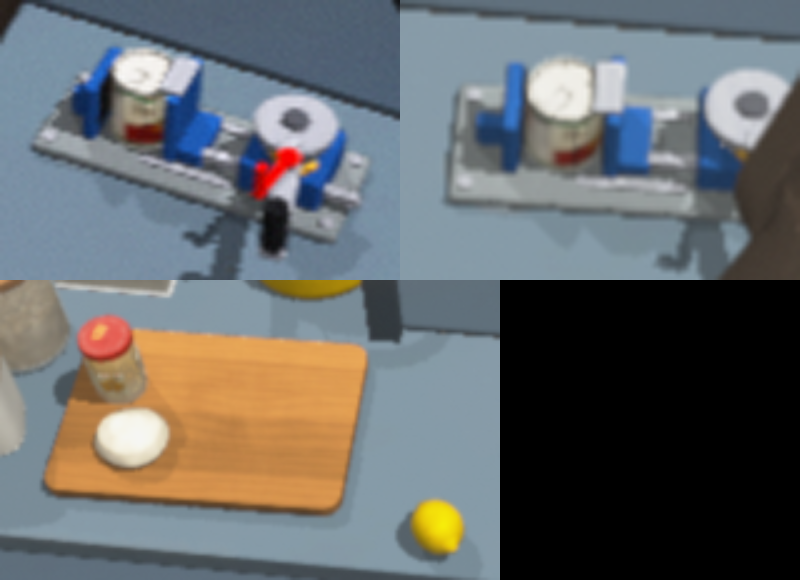

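The crops show these landmarks:
- **Plate corners:** front-left at scene (323,242) and side (302,240). Back-left at side (304,212). Front-right at scene (399,265).
- **Ratchet cap:** scene (389,234.5) and side (377.5,216).
- **Red tab:** on the left side of the handle.
- **Board:** the right half is free.

I'll estimate the clamp pose from these and move the wrist camera over it.

```bash
python3 - <<'E'
from h import *
s,d=cam("scene"),cam("side")
for n,c,u,z in (("FL",s,(323.25,242),.012),("FL",d,(302,240),.012),("BL",d,(304,212),.012),("FR",s,(398.75,265),.012),("BR",s,(407,243.75),.012),
 ("tintop",s,(350,222.5),.084),("tintop",d,(330.5,211),.084),("cap",s,(389,234.5),.1),("cap",d,(377.5,216),.1),("knob",s,(383.5,257),.12)):
    print(n,onz(c,u,z).round(3))
o=observe(); print(R.from_rotvec(o["ee_rot"]).as_matrix().round(3))
Rt=R.from_rotvec(o["ee_rot"]).as_matrix()
print("tool shift to (.43,-.2,.33):",(Rt.T@(np.array([.43,-.2,.33])-o["position"])).round(3))
E
```

```text
FL [0.546 0.025 0.012]
FL [0.546 0.026 0.012]
BL [0.652 0.032 0.012]
FR [ 0.557 -0.256  0.012]
BR [ 0.669 -0.248  0.012]
tintop [ 0.608 -0.049  0.084]
tintop [ 0.611 -0.053  0.084]
cap [ 0.593 -0.199  0.1  ]
cap [ 0.596 -0.192  0.1  ]
knob [ 0.467 -0.225  0.12 ]
[[ 0.947  0.322 -0.001]
 [ 0.322 -0.947  0.001]
 [-0.    -0.001 -1.   ]]
tool shift to (.43,-.2,.33): [ 0.343 -0.297 -0.093]
```

```bash
python3 -m pendant '[0.046,-0.034,-0.03,0,0,0,0.09, 0.046,-0.034,-0.03,0,0,0,0.09, 0.048,-0.036,-0.01,0,0,0,0.09, 0.048,-0.036,-0.01,0,0,0,0.09, 0.048,-0.036,-0.01,0,0,0,0.09, 0.048,-0.036,-0.01,0,0,0,0.09, 0.048,-0.036,-0.01,0,0,0,0.09, 0.048,-0.036,-0.01,0,0,0,0.09, 0.048,-0.036,-0.01,0,0,0,0.09, 0.048,-0.036,-0.01,0,0,0,0.09]' && python3 -m pendant '[0,0,0,0,0,0.164,0.09,0,0,0,0,0,0.164,0.09,0,0,0,0,0,0,0.09]' && python3 - <<'E'
from h import *
o=observe(); print(o["position"],o["ee_rot"],o["joints"].round(2))
cv2.imwrite("pics/w1.png",get_image("wrist")[:,:,::-1])
import pickle; pickle.dump(o,open("o1.pkl","wb"))
E
```

```text
clock: 1.35
position: [0.5358, -0.1029, 0.376]
ee_rot: [3.099, 0.512, -0.0]
force: [0.9, -1.1, 0.0]
width: 0.979
gripper_force: 0.0
clock: 1.72
position: [0.535, -0.1044, 0.3754]
ee_rot: [3.142, 0.002, -0.001]
force: [-0.4, -0.1, -0.5]
width: 0.978
gripper_force: 0.0
[ 0.53500999 -0.10436628  0.37538827] [ 3.14154177e+00  1.56213833e-03 -1.36659903e-03] [ 0.29  0.24 -0.25  1.52  0.06  1.39 -1.54]
```

View pics/w1.png

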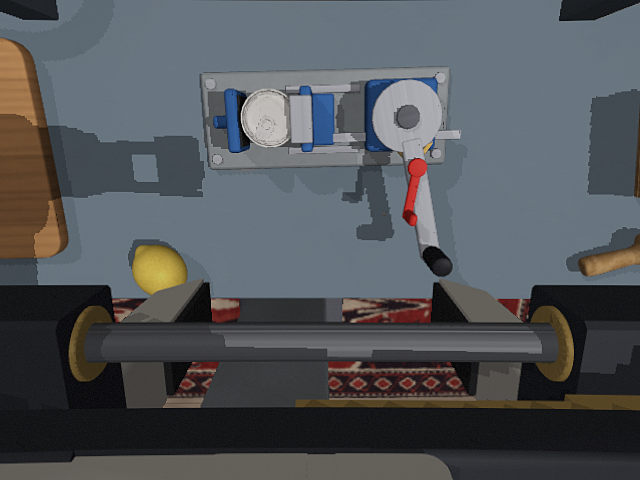

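The wrist picture shows the full clamp:
- **Plate corners:** (201,73), (450,67), (209,169) and (447,163).
- **Ratchet and lever:** cap at (408,117), lever pin at (417,168), tab near (411,217).
- **Knob top:** near (440,264).
- **Tin top:** (266,118).

I'll enlarge the handle and tin for exact pixels.

```bash
python3 - <<'E'
from h import *
a=cv2.imread("pics/w1.png")[60:285,195:475]
cv2.imwrite("pics/c2.png",cv2.resize(a,None,fx=2.6,fy=2.6,interpolation=cv2.INTER_CUBIC))
E
```

```text
(no output)
```

View pics/c2.png

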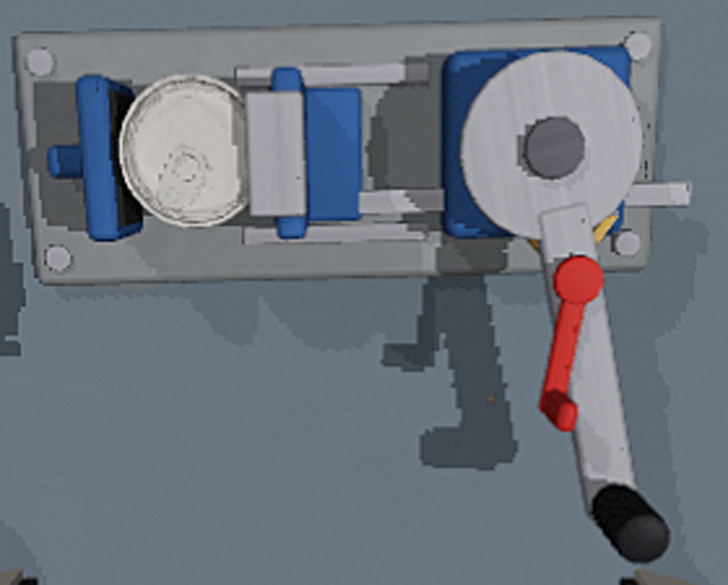

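```bash
python3 - <<'E'
from h import *
import pickle
from scipy.optimize import least_squares
o=pickle.load(open("o1.pkl","rb")); c=cam("wrist",o)
P=lambda x,y:(195+x/2.6-.3,60+y/2.6-.3)
px=np.array([P(13,35),P(663,18),P(42,283),P(645,268),P(578,280),P(642,537),P(566,415)])
def pts(v):
    x,y,yaw,h,l=v
    hd=lambda r,a,z:np.array([-r*np.cos(a),-r*np.sin(a),z])
    pin=hd(.052,h,.087)
    L=np.array([[.055,.225,.012],[.055,-.06,.012],[-.055,.225,.012],[-.055,-.06,.012],pin,hd(.15,h,.125),pin+hd(.05,h+l,.028)])
    return L@R.from_euler('z',yaw).as_matrix().T+[x,y,0]
r=least_squares(lambda v:(proj(c,pts(v))-px).ravel(),[.6,-.2,0.05,.1,-.4])
print(r.x.round(4)); print(r.fun.reshape(-1,2).round(1))
W=pts(r.x);print("pin,knob,tab",W[4:].round(4))
t=onz(c,P(196,150),.084);print("tin",t.round(4), "in clamp",R.from_euler('z',-r.x[2]).apply(t-[*r.x[:2],0]).round(4))
print("lemon",onz(c,(160,270),.03).round(3),"board edge",onz(c,(66,250),.021).round(3),onz(c,(22,42),.021).round(3),"reamer",onz(c,(585,268),.03).round(3))
E
```

```text
[ 0.6147 -0.1927  0.0288  0.1982 -0.391 ]
[[-1.2 -1.4]
 [ 0.8 -2.2]
 [-2.4  1.4]
 [ 2.2  0.7]
 [ 0.4  0.1]
 [ 0.3  1.3]
 [-0.2  1. ]]
pin,knob,tab [[ 0.564  -0.2044  0.087 ]
 [ 0.4685 -0.2265  0.125 ]
 [ 0.5147 -0.1962  0.115 ]]
tin [ 0.6132 -0.054   0.084 ] in clamp [0.0025 0.1387 0.084 ]
lemon [0.432 0.094 0.03 ] board edge [0.455 0.21  0.021] [0.689 0.218 0.021] reamer [ 0.436 -0.43   0.03 ]
```

```bash
python3 -m pendant '[-0.01,0.0443,0.02,0,0,0,0.034, -0.01,0.0443,0.02,0,0,0,0.034, 0,0,0.06,0,0,0,0.034, 0,0,0.06,0,0,0,0.034, 0,0,0.06,0,0,0,0.034, 0,0,0,0,0,0,0.034,0,0,0,0,0,0,0.034]' 10 && python3 - <<'E'
from h import *
o=observe();c=cam("wrist",o); cv2.imwrite("pics/w2.png",get_image("wrist")[:,:,::-1])
print(o["position"]); print(proj(c,[[.515,-.193,.115],[.4685,-.2265,.125]]))
E
```

```text
clock: 2.65
position: [0.5163, -0.1935, 0.1578]
ee_rot: [3.141, 0.002, 0.003]
force: [0.8, -0.1, -0.4]
width: 0.376
gripper_force: 0.0
[ 0.51632431 -0.19348263  0.15781316]
[[318.22483583 280.99057528]
 [386.80039273 378.22954723]]
```

View pics/w2.png

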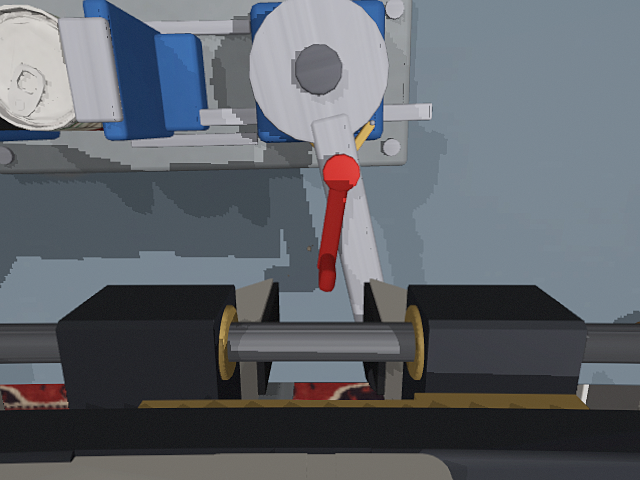

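The tab top is at (327,280), between the pads at columns 279 and 364. I'll descend and push it to the right.

```bash
python3 -m pendant '[-0.001,0.002,0.03,0,0,0,0.034, 0,0,0.022,0,0,0,0.034, 0,0.009,0,0,0,0,0.034, -0.001,0.009,0,0,0,0,0.034, 0,0.009,0,0,0,0,0.034, 0.003,0.009,0,0,0,0,0.034, 0.004,0.009,0,0,0,0,0.034, 0.004,0.009,0,0,0,0,0.034, 0,0.002,0,0,0,0,0.034, 0,0,0,0,0,0,0.034]' && python3 -m pendant '[0,-0.018,0,0,0,0,0.034, 0,0,-0.05,0,0,0,0.034,0,0,-0.03,0,0,0,0.034,0,0,0,0,0,0,0.034]' && python3 - <<'E'
from h import *
o=observe();c=cam("wrist",o); cv2.imwrite("pics/w3.png",get_image("wrist")[:,:,::-1])
print(o["position"])
import pickle; pickle.dump(o,open("o3.pkl","wb"))
E
```

```text
clock: 3.95
position: [0.5245, -0.2509, 0.1038]
ee_rot: [-3.141, -0.0, -0.001]
force: [1.0, 1.8, 0.2]
width: 0.374
gripper_force: 0.8
clock: 4.45
position: [0.5252, -0.2324, 0.1862]
ee_rot: [3.14, 0.001, 0.006]
force: [0.3, 0.2, -0.6]
width: 0.373
gripper_force: 0.0
[ 0.52524547 -0.23241173  0.18616701]
```

View pics/w3.png

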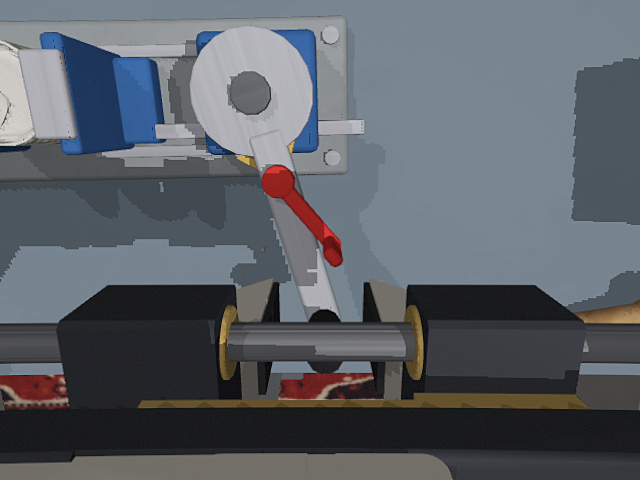

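The lever is now over to the right: pin at (279,182), tab at (333,257). I'll compute both angles.

```bash
python3 - <<'E'
from h import *
import pickle
o=pickle.load(open("o3.pkl","rb")); c=cam("wrist",o)
p=onz(c,(279,182),.087);t=onz(c,(334,257),.115);k=onz(c,(325,360),.125);A=np.array([.6147,-.1927])
an=lambda a,b:np.arctan2(a[1]-b[1],a[0]-b[0])-.0288
print(p,t,k,"|pt|",np.linalg.norm((t-p)[:2]),"|Ap|",np.linalg.norm(p[:2]-A))
print("handle",an(A,p),"lever abs",an(p,t), "rel",an(p,t)-an(A,p), "knob handle",an(A,k),np.linalg.norm(k[:2]-A))
print("axis cap",[onz(c,(250,93),z).round(4) for z in (.09,.1,.11)])
E
```

```text
[ 0.56458117 -0.20867436  0.087     ] [ 0.52721592 -0.24049373  0.115     ] [ 0.47020301 -0.23568219  0.125     ] |pt| 0.04907784019253871 |Ap| 0.0526030121480714
handle 0.2797502103740307 lever abs 0.6766086039422685 rel 0.3968583935682378 knob handle 0.260325605195403 0.1507542676697009
axis cap [array([ 0.6136, -0.1943,  0.09  ]), array([ 0.6129, -0.1959,  0.1   ]), array([ 0.6121, -0.1975,  0.11  ])]
```

```bash
python3 -m pendant '[-0.056,0.001,0,0,0,0,0.046, 0,0,0,0,0,-0.13,0.046, 0,0,0,0,0,-0.13,0.046, 0,0,0.03,0,0,0,0.046, 0,0,0.025,0,0,0,0.046, 0,0,0.02,0,0,0,0.046,0,0,0.012,0,0,0,0.046,0,0,0,0,0,0,0.046]' 10 && python3 -m pendant '[0,0,0,0,0,0,0.018,0,0,0,0,0,0,0.018,0,0,0,0,0,0,0.018]' 4; python3 -c "
from h import *;o=observe();print(o['position'],o['force'],R.from_rotvec(o['ee_rot']).as_euler('ZYX'))"
```

```text
clock: 5.5
position: [0.4672, -0.2335, 0.0957]
ee_rot: [-3.114, -0.407, 0.004]
force: [-0.4, 0.7, 0.7]
width: 0.503
gripper_force: 0.0
clock: 5.88
position: [0.4684, -0.2344, 0.0973]
ee_rot: [3.114, 0.406, 0.001]
force: [0.2, 0.5, 2.2]
width: 0.238
gripper_force: 4.0
[ 0.4684466  -0.23437657  0.09734045] [0.19171194 0.49782734 2.20655887] [ 2.59558917e-01 -7.61757931e-04  3.14073360e+00]
```

The fingers stopped at 21.9 mm, so the knob is between the pads. First stroke is to the right, which is the loosening direction.

```bash
python3 -m pendant '[0.0008,0.015,0,0,0,-0.1,0.024, 0.0008,0.015,0,0,0,-0.1,0.024, 0.0008,0.015,0,0,0,-0.1,0.024]' 20 && python3 -m pendant '[0.0008,0.015,0,0,0,-0.1,0.024, 0.0008,0.015,0,0,0,-0.1,0.024,0,0,0,0,0,0,0.024]'
```

```text
clock: 6.25
position: [0.4863, -0.2746, 0.097]
ee_rot: [-3.017, -0.873, -0.0]
force: [-0.6, 4.8, 0.8]
width: 0.263
gripper_force: 2.2
clock: 6.62
position: [0.5048, -0.2992, 0.0967]
ee_rot: [-2.918, -1.163, -0.001]
force: [-0.1, 0.4, -0.5]
width: 0.264
gripper_force: 0.0
```

```bash
python3 -m pendant '[0.0008,-0.015,0,0,0,0.1,0.024,0.0008,-0.015,0,0,0,0.1,0.024,0.0008,-0.015,0,0,0,0.1,0.024,0.0008,-0.015,0,0,0,0.1,0.024,0.0008,-0.015,0,0,0,0.1,0.024,0.0008,-0.015,0,0,0,0.1,0.024,0.0008,-0.015,0,0,0,0.1,0.024,0.0008,-0.015,0,0,0,0.1,0.024]' && python3 -m pendant '[0.0008,-0.015,0,0,0,0.1,0.024,0.0008,-0.015,0,0,0,0.1,0.024,0.0008,-0.015,0,0,0,0.1,0.024,0.0008,-0.015,0,0,0,0.1,0.024,0.0008,-0.015,0,0,0,0.1,0.024,0.0008,-0.015,0,0,0,0.1,0.024,0,0,0,0,0,0,0.024]'; python3 -c "
from h import *;o=observe();print(o['position'],R.from_rotvec(o['ee_rot']).as_euler('ZYX')[0],o['joints'].round(2))"
```

```text
clock: 7.62
position: [0.4628, -0.1894, 0.097]
ee_rot: [3.14, -0.074, -0.0]
force: [-0.6, -2.3, 0.4]
width: 0.262
gripper_force: 1.0
clock: 8.5
position: [0.4939, -0.1046, 0.097]
ee_rot: [-2.982, 0.988, -0.001]
force: [-0.5, -0.5, 0.6]
width: 0.262
gripper_force: 0.0
[ 0.49389267 -0.10455584  0.09700096] -0.6398143175894877 [ 0.12  0.42 -0.03  2.02  0.02  0.7  -2.12]
```

```bash
python3 -m pendant '[0.0008,0.015,0,0,0,-0.1,0.024,0.0008,0.015,0,0,0,-0.1,0.024,0.0008,0.015,0,0,0,-0.1,0.024,0.0008,0.015,0,0,0,-0.1,0.024,0.0008,0.015,0,0,0,-0.1,0.024,0.0008,0.015,0,0,0,-0.1,0.024,0.0008,0.015,0,0,0,-0.1,0.024]' && python3 -m pendant '[0.0008,0.015,0,0,0,-0.1,0.024,0.0008,0.015,0,0,0,-0.1,0.024,0.0008,0.015,0,0,0,-0.1,0.024,0.0008,0.015,0,0,0,-0.1,0.024,0.0008,0.015,0,0,0,-0.1,0.024,0.0008,0.015,0,0,0,-0.1,0.024,0.0008,0.015,0,0,0,-0.1,0.024,0,0,0,0,0,0,0.024]'; python3 -c "
from h import *;o=observe();print(o['position'],R.from_rotvec(o['ee_rot']).as_euler('ZYX')[0])
s,d=get_image('scene'),get_image('side');cv2.imwrite('pics/s4.png',s[:,:,::-1]);cv2.imwrite('pics/d4.png',d[:,:,::-1])"
```

```text
clock: 9.38
position: [0.4649, -0.2044, 0.0972]
ee_rot: [-3.139, -0.101, -0.003]
force: [2.7, 5.0, -1.3]
width: 0.262
gripper_force: 2.2
clock: 10.38
position: [0.5057, -0.2996, 0.0967]
ee_rot: [2.918, 1.164, 0.001]
force: [0.1, 0.8, 1.2]
width: 0.261
gripper_force: 0.3
[ 0.50568186 -0.29962699  0.09674788] 0.7592940971111524
```

```bash
python3 -m pendant '[0.0008,-0.015,0,0,0,0.1,0.024,0.0008,-0.015,0,0,0,0.1,0.024,0.0008,-0.015,0,0,0,0.1,0.024,0.0008,-0.015,0,0,0,0.1,0.024,0.0008,-0.015,0,0,0,0.1,0.024,0.0008,-0.015,0,0,0,0.1,0.024,0.0008,-0.015,0,0,0,0.1,0.024]' && python3 -m pendant '[0.0008,-0.015,0,0,0,0.1,0.024,0.0008,-0.015,0,0,0,0.1,0.024,0.0008,-0.015,0,0,0,0.1,0.024,0.0008,-0.015,0,0,0,0.1,0.024,0.0008,-0.015,0,0,0,0.1,0.024,0.0008,-0.015,0,0,0,0.1,0.024,0,0,0,0,0,0,0.024]'; python3 -c "
from h import *;import pickle;o=observe();pickle.dump(o,open('o5.pkl','wb'));cv2.imwrite('pics/w5.png',get_image('wrist')[:,:,::-1]);print(o['position'])"
```

```text
clock: 11.35
position: [0.464, -0.2046, 0.097]
ee_rot: [3.139, 0.085, -0.0]
force: [-0.2, -2.3, -0.7]
width: 0.263
gripper_force: 1.2
clock: 12.22
position: [0.4865, -0.1171, 0.097]
ee_rot: [3.028, -0.836, 0.001]
force: [-0.4, 0.7, -0.0]
width: 0.261
gripper_force: 0.0
[ 0.48647218 -0.11713187  0.09696667]
```

View pics/w5.png

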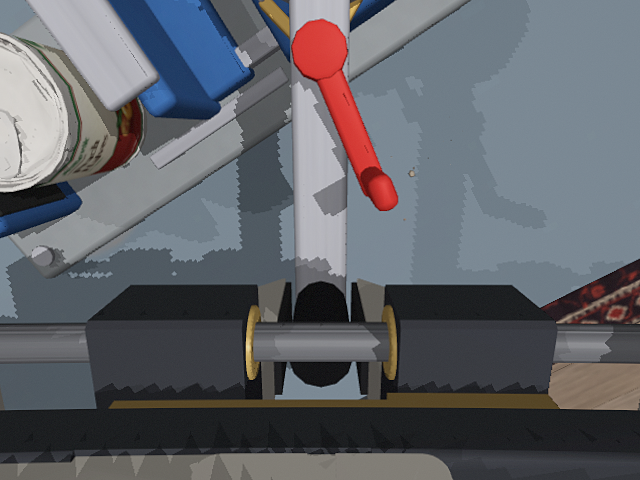

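The lip's front corners are at (113,109) on the tin side and (158,80) on the far side. A gap to the tin is visible. I'll convert to millimetres.

```bash
python3 - <<'E'
from h import *
import pickle
c=cam("wrist",pickle.load(open("o5.pkl","rb")))
for u,z in (((113,109),.09),((158,80),.092),((113,109),.086),((62,276),.012)):
    for A in ([.613,-.196,0],):
        print(u,z,R.from_euler('z',-.0288).apply(onz(c,u,z)-A).round(4))
c=cam("wrist",pickle.load(open("o1.pkl","rb")))
P=lambda x,y:(195+x/2.6-.3,60+y/2.6-.3)
for u in (P(250,216),P(305,216)): print("start lip",R.from_euler('z',-.0288).apply(onz(c,u,.092)-[.6147,-.1927,0]).round(4))
E
```

```text
(113, 109) 0.09 [-0.0209  0.1023  0.09  ]
(158, 80) 0.092 [-0.0222  0.0827  0.092 ]
(113, 109) 0.086 [-0.0198  0.1038  0.086 ]
(62, 276) 0.012 [-0.0552  0.2168  0.012 ]
start lip [-0.0222  0.119   0.092 ]
start lip [-0.0228  0.0978  0.092 ]
```

Backed off about 16 ± 3 mm, so I'll make another part stroke for margin and watch the force.

```bash
r='0'; python3 -m pendant '[0.0008,0.015,0,0,0,-0.1,0.024,0.0008,0.015,0,0,0,-0.1,0.024,0.0008,0.015,0,0,0,-0.1,0.024]' && python3 -m pendant '[0.0008,0.015,0,0,0,-0.1,0.024,0.0008,0.015,0,0,0,-0.1,0.024]'&& python3 -m pendant '[0.0008,0.015,0,0,0,-0.1,0.024]'&& python3 -m pendant '[0.0008,0.015,0,0,0,-0.1,0.024]'
```

```text
clock: 12.65
position: [0.4697, -0.1599, 0.0971]
ee_rot: [-3.119, 0.368, -0.002]
force: [3.9, 3.4, -3.5]
width: 0.26
gripper_force: 2.4
clock: 12.9
position: [0.4658, -0.1896, 0.0971]
ee_rot: [-3.141, 0.055, -0.003]
force: [2.4, 4.4, -1.4]
width: 0.26
gripper_force: 2.1
clock: 13.02
position: [0.466, -0.2045, 0.0972]
ee_rot: [-3.14, -0.102, -0.003]
force: [2.1, 4.0, 0.9]
width: 0.262
gripper_force: 2.0
clock: 13.15
position: [0.4675, -0.2193, 0.097]
ee_rot: [-3.13, -0.259, -0.002]
force: [2.7, 5.1, -1.5]
width: 0.261
gripper_force: 2.3
```

```bash
python3 -m pendant '[0,0,0,0,0,0,0.046,0,0,0,0,0,0,0.046,0,0,-0.04,0,0,0,0.046,0,0,-0.055,0,0,0,0.091,0,0,-0.055,0,0,0,0.091,0.0423,-0.0345,0,0,0,0,0.091,0.0423,-0.0345,0,0,0,0,0.091,0.0423,-0.0345,0,0,0,0,0.091,0.0423,-0.0345,0,0,0,0,0.091]' && python3 -m pendant '[0,0,0,0,0,-0.144,0.091,0,0,0,0,0,-0.144,0.091,0,0,0,0,0,-0.144,0.091,0,0,0,0,0,-0.144,0.091,0,0,0,0,0,-0.144,0.091,0,0,0,0,0,-0.144,0.091,0,0,0,0,0,-0.144,0.091,0,0,0,0,0,-0.144,0.091,0,0,0,0,0,-0.144,0.091,0,0,0,0,0,-0.144,0.091]' && python3 -m pendant '[0,0,0,0,0,0,0.091,0,0,0,0,0,0,0.091]' && python3 - <<'E'
from h import *
import pickle
o=observe();pickle.dump(o,open('o6.pkl','wb'));cv2.imwrite('pics/w6.png',get_image('wrist')[:,:,::-1]);print(o['position'],R.from_rotvec(o['ee_rot']).as_euler('ZYX'),o['joints'].round(2))
E
```

```text
clock: 14.28
position: [0.6131, -0.0545, 0.2468]
ee_rot: [3.131, 0.249, -0.0]
force: [1.0, -1.2, 0.2]
width: 0.988
gripper_force: 0.0
clock: 15.52
position: [0.6121, -0.0557, 0.2466]
ee_rot: [2.184, 2.258, -0.001]
force: [-0.2, -0.6, 0.1]
width: 0.992
gripper_force: 0.0
clock: 15.78
position: [0.6123, -0.0559, 0.2467]
ee_rot: [2.193, 2.25, -0.001]
force: [-0.3, 0.2, 0.3]
width: 0.989
gripper_force: 0.0
[ 0.61229687 -0.05594141  0.24669785] [ 1.59629963e+00  2.32200451e-04 -3.14136740e+00] [ 0.42  0.49 -0.61  1.55  0.29  1.2  -0.22]
```

View pics/w6.png

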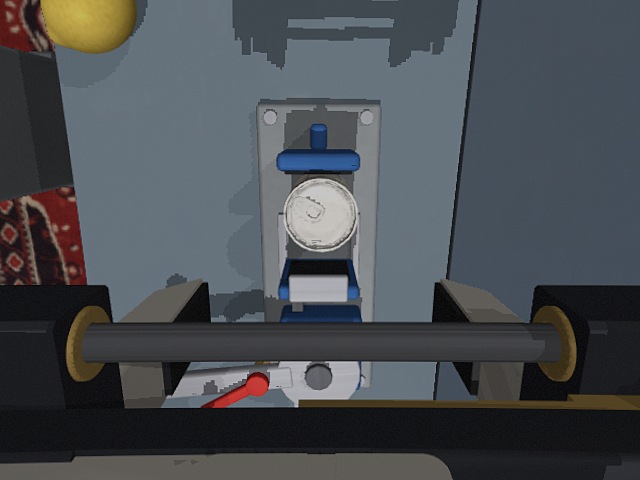

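The tin's top is centred at (320,214). The jaw lip's tin-side edge is at row 275, well clear of the rim at row 250. The fixed jaw is at row 161.

```bash
python3 - <<'E'
from h import *
import pickle
o=pickle.load(open("o6.pkl","rb"));c=cam("wrist",o)
t=onz(c,(320.5,214),.084); print("tin",t.round(4),"dia",np.linalg.norm(onz(c,(284,214),.084)-onz(c,(357,214),.084)))
print("rim edge",onz(c,(320,250.5),.084).round(4),"lip",onz(c,(320,275),.092).round(4),"plate end",onz(c,(258,101),.012).round(4),onz(c,(380,101),.012).round(4),"axis",onz(c,(318,378),.1).round(3))
Rt=R.from_rotvec(o["ee_rot"]).as_matrix(); print("shift",(Rt.T@(np.array([t[0],t[1],.052])-o["position"])).round(4))
E
```

```text
tin [ 0.6127 -0.051   0.084 ] dia 0.05513869210947268
rim edge [ 0.6131 -0.0798  0.084 ] lip [ 0.6136 -0.0969  0.092 ] plate end [0.5564 0.0321 0.012 ] [0.6619 0.0349 0.012 ] axis [ 0.614 -0.181  0.1  ]
shift [0.005  0.0006 0.1947]
```

The gap from rim to lip is 17 mm. Adding the 8 mm overlap at the start, the jaw has backed off about 24 mm. I'll descend and grasp.

```bash
python3 -m pendant '[0.0035,0.0005,0.055,0,0,0,0.091,0,0,0.055,0,0,0,0.091,0,0,0.03,0,0,0,0.091,0,0,0.03,0,0,0,0.091,0,0,0.024,0,0,0,0.091,0,0,0,0,0,0,0.091]' && python3 -m pendant '[0,0,0,0,0,0,0.045,0,0,0,0,0,0,0.045,0,0,0,0,0,0,0.045,0,0,0,0,0,0,0.045,0,0,0,0,0,0,0.045]' 20
```

```text
clock: 16.58
position: [0.6115, -0.0526, 0.0512]
ee_rot: [-2.189, -2.25, 0.004]
force: [-0.6, 0.1, 0.0]
width: 0.989
gripper_force: 0.0
clock: 17.2
position: [0.6129, -0.0526, 0.0533]
ee_rot: [2.189, 2.253, -0.0]
force: [-2.8, -0.2, 5.6]
width: 0.624
gripper_force: 20.0
```

```bash
python3 -m pendant '[0,0,-0.01,0,0,0,0.045,0,0,-0.02,0,0,0,0.045,0,0,-0.04,0,0,0,0.045,0,0,-0.04,0,0,0,0.045,0,0,-0.02,0,0,0,0.045]' && python3 -m pendant '[0.03,-0.0046,0,0,0,0,0.045,0.05,-0.0046,0,0,0,0,0.045,0.05,-0.0046,0,0,0,0,0.045,0.05,-0.0046,0,0,0,0,0.045,0.05,-0.0046,0,0,0,0,0.045,0.05,-0.0046,0,0,0,0,0.045,0.04,-0.0046,0,0,0,0,0.045,0.029,0,0,0,0,0,0.045,0,0,0,0,0,0,0.045]'
```

```text
clock: 17.82
position: [0.614, -0.0521, 0.1867]
ee_rot: [2.187, 2.252, 0.005]
force: [0.0, -0.5, -3.3]
width: 0.624
gripper_force: 20.0
clock: 18.95
position: [0.5694, 0.299, 0.1842]
ee_rot: [-2.183, -2.257, -0.003]
force: [0.1, -0.7, -1.9]
width: 0.621
gripper_force: 20.0
```

```bash
python3 -m pendant '[0,0,0.05,0,0,0,0.045,0,0,0.04,0,0,0,0.045,0,0,0.02,0,0,0,0.045,0,0,0.007,0,0,0,0.045,0,0,0,0,0,0,0.045,0,0,0,0,0,0,0.045]' && python3 -m pendant '[0,0,0.0025,0,0,0,0.045,0,0,0.0015,0,0,0,0.045,0,0,0,0,0,0,0.045]'
```

```text
clock: 19.7
position: [0.5715, 0.296, 0.0674]
ee_rot: [2.189, 2.253, 0.004]
force: [0.4, -0.5, -1.8]
width: 0.621
gripper_force: 20.0
clock: 20.08
position: [0.5708, 0.2955, 0.0623]
ee_rot: [2.189, 2.253, 0.001]
force: [-0.1, -0.7, 2.2]
width: 0.623
gripper_force: 20.0
```

Contact at the expected height (TCP z 0.0623, vertical force now +2.2 N). I'll release slowly, retreat and look.

```bash
python3 -m pendant '[0,0,0,0,0,0,0.062,0,0,0,0,0,0,0.07,0,0,0,0,0,0,0.09,0,0,0,0,0,0,0.09,0,0,0,0,0,0,0.09]' && python3 -m pendant '[0,0,-0.02,0,0,0,0.09,0,0,-0.05,0,0,0,0.09,0,0,-0.055,0,0,0,0.09,0,0,-0.055,0,0,0,0.09,-0.06,0,0,0,0,0,0.09,-0.06,0,0,0,0,0,0.09,0,0,0,0,0,0,0.09,0,0,0,0,0,0,0.09]' && python3 - <<'E'
from h import *
a,b=get_image("wrist"),get_image("side")
cv2.imwrite("pics/end.png",np.hstack([cv2.resize(a,(400,300)),cv2.resize(b[150:300,100:400],(400,200),interpolation=cv2.INTER_CUBIC)[0:200].copy() if 0 else cv2.resize(b[130:310,120:360],(400,300))])[:,:,::-1])
E
```

```text
clock: 20.7
position: [0.5706, 0.2954, 0.0617]
ee_rot: [-2.189, -2.253, 0.0]
force: [-0.3, -0.8, 0.3]
width: 0.97
gripper_force: 0.0
clock: 21.7
position: [0.5741, 0.1759, 0.2431]
ee_rot: [2.189, 2.253, 0.002]
force: [0.8, 1.0, 0.2]
width: 0.98
gripper_force: 0.0
```

View pics/end.png

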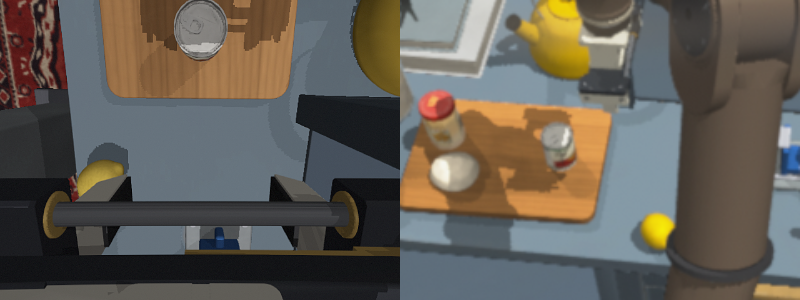

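The tin stands upright on the free half of the board, at (560,148) in the right panel. The jar, mushroom and lemon look undisturbed, and the gripper is clear.

```bash
python3 -c "
from cell import *;print(sign_off())"
```

```text
the job is handed in; nothing more can be done
None
```

The job is handed in at about 22 s on the clock: lever flipped to loosen, jaw backed off about 24 mm by camera measurement (about 20 mm at the least), and the tin standing upright on the free half of the board; the jar, mushroom and lemon looked undisturbed in the final picture, and the reamer was out of view there.

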